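# Unhook the ladle and stand it in the batter bowl

### The job

Take the ladle off its hook on the utensil stand and stand it, cup down, in the striped bowl, ready for the batter. The wire hooks turn up at the tip and are bent by use, so feel how far the eye can be lifted under the wire and ease it out over the tip without catching on the hook or straining it. Set it down gently, let go only once the cup is in the bowl, and leave the other utensils hanging and everything else where it is.

Things in the scene. Friction and masses are not known exactly. Their poses are not given: they have to be found in the camera images.
- rack: Utensil stand, fixed: oak foot 150 x 326 x 16 mm, black frame of 12 mm rod, 312 mm wide, top bar 228 mm high. Origin on the worktop under the top bar's middle; x points to the back, y along the bar, z up. Three steel wire hooks, 6 mm thick and stiff, stick out from the bar along -x at y = +100, 0 and -100 mm, wire axis 222 mm above the worktop, utensils hanging at x = -26 mm.
- hook_left (a point): Point on the wire's axis of the hook at the stand's y = +100 mm, 36 mm out from the bar (x = -36 mm). Up to here each hook is straight and level; from here on it is bent by use by 0.07 to 0.18 rad up or down, differently on each hook and told by no reading, so that its tip may be 8 mm higher or lower than on a straight hook.
- hook_mid (a point): The same point of the middle hook. Shape of all hooks' outer ends, when straight: 30 mm on from this point (x = -66 mm) the wire begins to turn up, the end is at x = -79 mm, and its rounded tip stands 17 mm above the wire's axis, 14 mm above the wire's upper side.
- hook_right (a point): The same point of the hook at the stand's y = -100 mm.
- ladle: Steel ladle, the only utensil with a deep round cup, 0.1 to 0.2 kg, 193 mm long, hanging upright on one of the hooks, free to swing. Origin in the middle of the upper inner edge of its eye, where it rests on the wire; z up, x and y as the stand's. Black head: plate 28 mm wide (y), 5 mm thick (x), from z = +8 to -32 mm; it can be gripped from above by its two side edges, astride the wire.
- ladle_eye (a point): The centre of the eye in the ladle's head, 11 mm below the ladle's origin. The eye is a closed upright slot, 12 mm wide (y) and 22 mm high: on the 6 mm wire it can be lifted 16 mm before its lower edge meets the wire's underside, and 14 mm are needed to clear the tip.
- ladle_foot (a point): The centre of the flat underside (36 mm in diameter) of the ladle's cup, 185 mm below the ladle's origin. The cup is 66 mm in diameter at the rim and 40 mm high; a sloping strip 12 to 18 mm wide joins its back rim to the head.
- bowl: White bowl with a red brush stripe, 162 mm in diameter, 78 mm high, with a level inner floor of about 70 mm diameter 10 mm above the worktop. Origin in the centre of its underside.
- turner: Slotted steel turner, blade 66 x 80 mm, 193 mm long. It hangs on a hook by the same black head as the ladle's; origin in the middle of the upper inner edge of its eye.
- skimmer: Round wire skimmer, 77 mm in diameter, 193 mm long. It hangs on a hook by the same black head as the ladle's; origin in the middle of the upper inner edge of its eye.
- honey: Honey jar, 71 mm in diameter, 110 mm high; origin under its centre.
- salt: Spice jar with black cap and orange label, 41 mm in diameter, 105 mm high; origin under its centre.
- pepper: Spice jar with black cap and dark label, 41 mm in diameter, 105 mm high; origin under its centre.
- tin: Food tin with green label, 76 mm in diameter, 110 mm high; origin under its centre.
- lemon: Lemon, 78 x 55 x 56 mm; origin under its centre.
- mandarin: Mandarin, 57 mm in diameter, 47 mm high; origin under its centre.
- mug: White mug, 92 mm in diameter, 95 mm high; origin under its centre.
- spoon: Steel teaspoon, 130 x 27 x 11 mm; origin under its centre.
There are look-alikes about, which are no part of the job. Several things have the shape of the ladle; the one meant has the colours described above.

How it is judged (in metres and radians):
On the way:
1. the ladle is off its hook, drawn out beyond the tip and held by the gripper (x of ladle_eye in the frame of rack below -0.095 m and contact force between the fingers and ladle above 0.5 N), for 0.2 s.
At the end, for the whole second after the job is handed in: The ladle stands or leans in the bowl, let go and at rest, tilted under 0.9 rad, its foot's centre within 50 mm of the bowl's centre and under 35 mm above the bowl's underside; the bowl upright; turner and skimmer on their hooks; all else within 30 mm of where it was (horizontal distance between ladle_foot and bowl below 0.05 m and z of ladle_foot in the frame of bowl between 0 and 0.035 m and angle between ladle's own z axis and vertical below 0.9 rad and angle between bowl's own z axis and vertical below 0.15 rad and linear speed of ladle below 0.03 m/s and distance of each of turner, skimmer, bowl, honey, salt, pepper, tin, lemon, mandarin, mug, spoon from where it was at the start of the episode below 0.03 m); the robot touches nothing.
It fails at once if the ladle pushes or pulls on the stand and its hooks with more than 12 N (contact force between ladle and rack above 12 N).
It fails at once if the ladle is let go off its hook before its cup stands in the bowl (x of ladle_eye in the frame of rack below -0.095 m and contact force between the fingers and ladle below 0.05 N and (z of ladle_foot in the frame of bowl above 0.035 m or horizontal distance between ladle_foot and bowl above 0.07 m)).
It fails at once if the ladle is pressed on the bowl with more than 20 N (contact force between ladle and bowl above 20 N).
It fails at once if another utensil, the bowl or a bystander is moved more than 30 mm (not (distance of each of turner, skimmer, bowl, honey, salt, pepper, tin, lemon, mandarin, mug, spoon from where it was at the start of the episode below 0.03 m)).
It also fails if it takes over 64 s, if anything falls off the work surface, if the arm or the gripper's body presses on something with over 40 N, if the wrist force passes 120 N, or if a joint passes its speed limit or range.

### The arm

A 6-joint arm with a two-finger parallel gripper is mounted at the origin on a cart in front of the work surface, level with it; the furniture and walls round the work are solid. World frame = base frame: x ahead of the robot, y to its left, z up, the work surface at z = 0. Lengths are in mm, angles in rad, forces in N, time in s.
With the tool pointing down it reaches from about 300 to 775 mm from the base axis. Payload 14.6 kg.
Tool frame: the origin (TCP) lies on the centre line of the jaws, within the pads' length; the fingertips stand 22 mm ahead of it and the grasp point (between the pads) lies 3 mm ahead of it (manip.tcp_to_tips is the distance from the TCP to the fingertips, in mm); z points along the fingers, y is the direction in which the jaws open and shut (so a half turn about z gives the same grasp; the last joint's range is limited). The gripper opens to 94 mm and grips with 3 to 60 N. Pads are 16 mm wide; open, the fingers measure 119 mm over their backs; the gripper's body (75 mm by 177 mm) begins 78 mm behind the grasp point.
Start: joints at [1.24, 0.3, 1.521, -0, 1.321, -0.067], TCP at [143.411, 530.964, 227.446] pointing down, gripper open.
Joint ranges: [-3.03, 3.03], [-0.79, 2.21], [0.23, 2.52], [-1.04, 4.18], [0, 3.07], [-2.55, 2.55]. Speed limits (rad/s): [2.22, 2.22, 2.57, 3.14, 3.14, 3.14].

### API

Orientations are given as [roll, pitch, yaw] about the fixed x, y, z axes, in that order (R = Rz(yaw) Ry(pitch) Rx(roll)).
In Python, from cell import manip, vision, workorder gives the robot as it stands.
- The arm moves only by the tool carry_out, never from a script. Its argument "deltas" is a list of rows, each a list of 3 entries, a list of its own where there are three numbers: the shift along the tool's x, y, z in cm, then the turn about the tool's z in degrees, then the opening, from 0 (shut) to 1 (fully open). A call has 1 to 20 rows; each row shifts and turns the commanded pose from where the row before left it, along the tool's axes as they then stand; what a row does not reach is not made up. A row lasts 1/12 s, in which the tool goes at most 41.7 mm and 7.16 degrees, less where a joint would pass 70% of its speed; a pose out of reach is approached as far as the arm can. A call with a gripper value outside its range is refused whole. The fingers move at their own pace and stop on an object; "grip_force" is the grip in N (left out, the last holds). Time passes only in rows, so rows that do not move let the fingers close. It gives the time, the measured TCP pose, the force and the opening at its end, in the units of the state.
- manip.read_state(): the state, without advancing time (a new reading comes with each control period).
- vision.camera(name): name is "side" or "top"; returns (picture, depth): 420x560x3 uint8, red, green, blue; 420x560 float32, mm along the optical axis (not along the pixel's ray), 0 where there is no reading.
- vision.calibration(name): a dict with "mtx" (3x3 intrinsics, pixels), "eye" and "orientation" of the camera in the world. Camera axes: x right, y down, z forward; pixel columns grow to the right and rows downward; lengths in mm; the calibration is good to about 2 mm. A picture is of the moment at which its call begins. calibration takes no time and is no camera call.
- workorder.sign_off(): hands the job in, once; it reports no verdict.
The state is a dict: "clock": time; "joints": joint angles; "qd": joint speeds; "effort": joint torques, N m; "eef_pos": TCP position; "eef_rot": TCP orientation; "wrist_force": force on the tool from outside, world axes, zero at the start; "moment": the same for the moment, N m; "finger_gap": finger opening in mm.
Only numpy, scipy, OpenCV 4.12 (cv2) and the standard library are available. Lean on these libraries where they do the work, as an engineer would, in place of code of your own. Each camera call takes 0.05 s, during which the arm holds its last target.

## Working session

There is one attempt and no reset: what is moved stays moved. The work goes in short steps, Python scripts to look and compute and a tool call to move; the robot and the scene stay as the last step left them, time stands still between calls to the robot, and variables do not carry over. Pictures are saved under pics/ and viewed, and the job is handed in when it is done.

Besides the shell and the picture viewer there is one more tool, called after ">>>" by a JSON object that holds its "method" and its "body", one argument or row to a line. carry_out: Moves the arm, as the interface text tells. Its arguments: {"type":"object","properties":{"deltas":{"type":"array","items":{"type":"array"}},"grip_force":{"type":"number"}},"required":["deltas"]}

```bash
ls; mkdir -p pics; python3 - <<'E'
from cell import manip, vision, workorder
import cv2,numpy as np
print(manip.read_state())
for n in ("side","top"):
    p,d=vision.camera(n); cv2.imwrite(f"pics/{n}0.png",p[:,:,::-1]); np.savez(f"pics/{n}0.npz",p=p,d=d)
    print(n,vision.calibration(n))
E
```

```text
pics
{'clock': 0.0, 'joints': array([ 1.24035375e+00,  3.00521478e-01,  1.52156797e+00,  2.62429890e-05,
        1.32070046e+00, -6.66116856e-02]), 'qd': array([ 6.96319673e-04, -4.03269557e-04, -2.45273839e-03,  9.37677393e-05,
       -5.89045290e-04,  9.96181065e-05]), 'effort': array([ 2.01685027e-03, -5.31807876e+01, -3.52742279e+01,  7.09387986e-02,
        2.43975897e-02, -8.23350570e-05]), 'eef_pos': array([143.35694591, 530.7482914 , 226.86422906]), 'eef_rot': array([-3.14039974e+00, -1.05054622e-04,  2.87775519e+00]), 'wrist_force': array([ 0.15317587, -0.22687835,  0.26827376]), 'moment': array([ 0.00066397, -0.05476555,  0.05438773]), 'finger_gap': 93.8800915089676}
side {'mtx': array([[384.36071306,   0.        , 286.66702123],
       [  0.        , 384.36071306, 207.81569451],
       [  0.        ,   0.        ,   1.        ]]), 'eye': array([ 97.2558731 , 971.020062  , 640.13116056]), 'orientation': array([-1.96338876, -0.01558155, -2.6939003 ])}
top {'mtx': array([[514.13127398,   0.        , 279.30185994],
       [  0.        , 514.13127398, 206.94792893],
       [  0.        ,   0.        ,   1.        ]]), 'eye': array([ -93.67767524,  146.27102599, 1507.1232013 ]), 'orientation': array([-2.66683697, -0.0076354 , -1.85978012])}
```

View pics/side0.png

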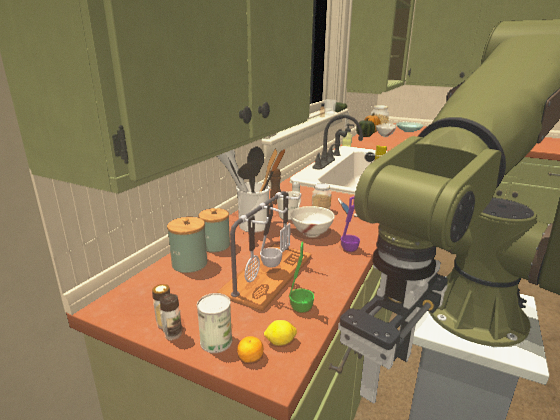

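View pics/top0.png

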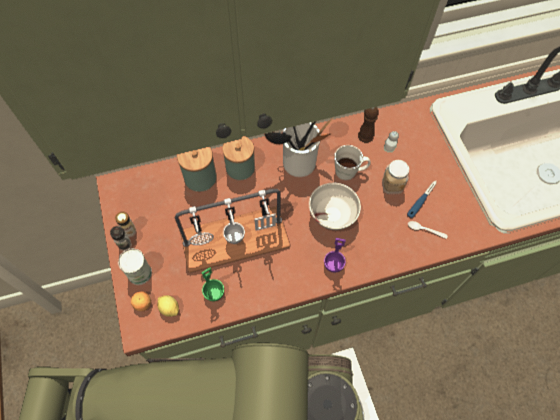

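The side view shows the stand with its hanging utensils around (270,250), and the bowl at (312,220). In the top view the steel ladle hangs on the middle hook (233,232) and the bowl is at (335,208). The green (213,290) and purple (335,260) ladles are look-alikes.

```bash
cat > h.py <<'E'
import numpy as np,cv2
from scipy.spatial.transform import Rotation as R
from cell import vision
def cal(n):
    c=vision.calibration(n); return c['mtx'],c['eye'],R.from_euler('xyz',c['orientation']).as_matrix()
def cloud(n,d):
    K,e,Rm=cal(n); v,u=np.mgrid[0:d.shape[0],0:d.shape[1]]
    pc=np.stack([(u-K[0,2])/K[0,0]*d,(v-K[1,2])/K[1,1]*d,d],-1)
    P=pc@Rm.T+e; P[d<=0]=np.nan; return P
def proj(n,p):
    K,e,Rm=cal(n); q=(np.atleast_2d(p)-e)@Rm; q=q@K.T; return q[:,:2]/q[:,2:]
E
python3 - <<'E'
from h import *
S=np.load('pics/side0.npz');T=np.load('pics/top0.npz')
def crop(n,p,u0,v0,u1,v1,s):
    cv2.imwrite(n,cv2.resize(p[v0:v1,u0:u1,::-1],None,fx=s,fy=s,interpolation=cv2.INTER_CUBIC))
crop('pics/sc.png',S['p'],215,180,345,320,4)
crop('pics/tc.png',T['p'],165,170,375,290,3.8)
Pt=cloud('top',T['d']);Ps=cloud('side',S['d'])
for u,v in [(335,208),(335,188),(335,228),(311,208),(360,208),(181,214),(279,196),(231,204),(233,232),(190,262),(286,243)]: print('top',u,v,Pt[v,u].round(1))
for u,v in [(312,222),(236,225),(288,195),(262,206),(270,257),(252,268),(285,238)]: print('side',u,v,Ps[v,u].round(1))
E
```

```text
top 335 208 [ 584.9 -257.4   11.7]
top 335 188 [ 637.1 -271.7   48.7]
top 335 228 [ 491.6 -217.7   73.6]
top 311 208 [ 586.9 -172.6   54.6]
top 360 208 [ 532.9 -314.7   77.7]
top 181 214 [592.9 217.8 221.3]
top 279 196 [589.9 -66.6 184.3]
top 231 204 [7.008e+02 6.450e+01 2.000e-01]
top 233 232 [579.5  85.   45.9]
top 190 262 [532.8 236.   14.3]
top 286 243 [510.7 -67.4  12.9]
side 312 222 [ 581.7 -284.2   27.4]
side 236 225 [591.7 224.3 223.5]
side 288 195 [ 729.  -377.3   81.1]
side 262 206 [590.5  90.4 227.5]
side 270 257 [577.8  66.3  53.5]
side 252 268 [570.  186.4  82.2]
side 285 238 [568.6 -18.3  82.1]
```

View pics/sc.png

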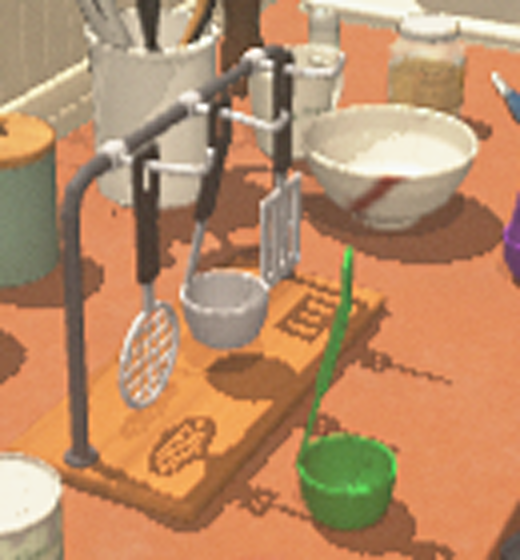

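View pics/tc.png

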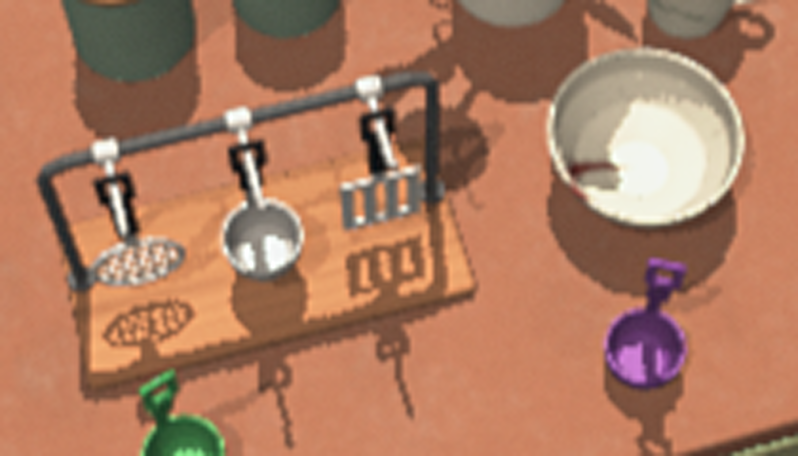

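```bash
python3 - <<'E'
from h import *
S=np.load('pics/side0.npz');T=np.load('pics/top0.npz')
Pt=cloud('top',T['d']);Ps=cloud('side',S['d'])
for n,P,I in (('top',Pt,T['p']),('side',Ps,S['p'])):
    m=(P[...,2]>222)&(P[...,2]<240)&(P[...,0]>560)&(P[...,0]<625)&(P[...,1]>-100)&(P[...,1]<260)
    q=P[m]; print(n,m.sum(), q.min(0).round(1),q.max(0).round(1))
    # only bar (exclude hooks): fit line robust
    l=cv2.fitLine(q[:,:2].astype(np.float32),cv2.DIST_HUBER,0,.01,.01).ravel(); print(l, 'yaw(bar dir vs y)',np.arctan2(-l[0]*np.sign(l[1]),abs(l[1])))
    # foot
    m=(P[...,2]>9)&(P[...,2]<22)&(P[...,0]>480)&(P[...,0]<720)&(P[...,1]>-120)&(P[...,1]<270)
    q=P[m][:,:2]; r=cv2.minAreaRect(q.astype(np.float32)); print('foot',r, m.sum())
    # bowl rim
    m=(P[...,2]>70)&(P[...,2]<84)&(P[...,0]>450)&(P[...,0]<720)&(P[...,1]>-390)&(P[...,1]<-140)
    q=P[m]; print('bowl',m.sum()); 
    c=q[:,:2].mean(0)
    from scipy.optimize import least_squares
    s=least_squares(lambda a:np.hypot(q[:,0]-a[0],q[:,1]-a[1])-a[2],[580,-250,78],loss='soft_l1',f_scale=2); print(s.x, np.median(abs(s.fun)))
# cabinet lowest
P=Pt; m=(P[...,2]>300); 
for n,P in (('top',Pt),('side',Ps)):
    m=(P[...,2]>350)&(P[...,0]>400)&(P[...,0]<1000)&(P[...,1]<400)&(P[...,1]>-400); q=P[m]; print(n,q.min(0),q.max(0))
    a=np.percentile(q,[1,5,50],axis=0);print(a)
E
```

```text
top 529 [560.7 -64.1 222. ] [605.4 229.  237.6]
[1.518449e-02 9.998847e-01 5.924231e+02 8.364412e+01] yaw(bar dir vs y) -0.015185073
foot ((592.0332641601562, 66.1513671875), (360.937744140625, 214.29098510742188), 88.6033935546875) 3260
bowl 303
[ 568.66430274 -243.20690242   79.07967913] 2.0107619398423964
side 389 [560.1 -60.5 222.1] [603.  234.  236.6]
[2.05864236e-02 9.99788105e-01 5.90578552e+02 1.07406166e+02] yaw(bar dir vs y) -0.020587876
foot ((574.3467407226562, 87.9206314086914), (326.82000732421875, 150.28407287597656), 89.00625610351562) 2323
bowl 307
[ 568.16871893 -241.17722837   78.86018657] 2.0504510282545567
top [ 641.81750116 -399.97167856  374.96205327] [697.82665404 399.99762835 925.99257814]
[[ 668.92225668 -385.9859126   401.55502714]
 [ 670.28965944 -333.00687176  432.44710128]
 [ 672.839314     96.93636537  677.44238631]]
side [ 643.19324169 -399.95218103  375.63613309] [695.94179403 399.99355676 794.27081187]
[[ 667.14049251 -381.69897761  380.97813119]
 [ 670.81808605 -311.61932222  406.82028416]
 [ 672.69109515  159.47189893  583.46087747]]
```

```bash
python3 - <<'E'
from h import *
S=np.load('pics/side0.npz');T=np.load('pics/top0.npz')
Pt=cloud('top',T['d']);Ps=cloud('side',S['d'])
for n,P,I in (('top',Pt,T['p']),('side',Ps,S['p'])):
    for yc in (187,87,-13):
        k=I.max(-1)<60
        m=k&(P[...,2]>185)&(P[...,2]<240)&(P[...,0]>530)&(P[...,0]<582)&(abs(P[...,1]-yc)<35)
        q=P[m]
        if len(q): print(n,'head',yc,len(q),q.min(0).round(1),np.median(q,axis=0).round(1),q.max(0).round(1))
        m=(I.min(-1)>110)&(P[...,2]>200)&(P[...,2]<255)&(P[...,0]>490)&(P[...,0]<600)&(abs(P[...,1]-yc)<20)
        q=P[m]; q=q[np.argsort(-q[:,0])]; print(n,'hook',yc,len(q)); print(q[::max(1,len(q)//14)].round(0).tolist())
    m=(P[...,2]>60)&(P[...,2]<76)&(abs(P[...,0]-560)<50)&(abs(P[...,1]-87)<45); q=P[m]; print('cup',len(q),np.median(q,axis=0),q.min(0),q.max(0))
# overlay
from scipy.spatial.transform import Rotation as R
o=np.array([591.3,87.5,0]);Rz=R.from_euler('z',-.018).as_matrix()
W=lambda p:(Rz@np.atleast_2d(p).T).T+o
for n,Z,box in (('side',S,(225,185,300,265)),('top',T,(170,180,295,275))):
    s=7 if n=='side' else 6
    u0,v0,u1,v1=box
    im=cv2.resize(Z['p'][v0:v1,u0:u1,::-1],None,fx=s,fy=s,interpolation=cv2.INTER_NEAREST)
    def pl(pts,c,cl=False):
        a=((proj(n,W(pts))-[u0,v0]+.5)*s).round().astype(np.int32); cv2.polylines(im,[a],cl,c,1)
    f=[[-92,-163,16],[-92,163,16],[58,163,16],[58,-163,16]]
    pl([[0,-156,228],[0,156,228]],(255,0,255))
    for y in (100,0,-100):
        pl([[0,y,222],[-66,y,222],[-75,y,228],[-79,y,239]],(0,255,255))
        pl([[-26,y-14,233],[-26,y+14,233],[-26,y+14,193],[-26,y-14,193]],(0,255,0),True)
    pl(f,(255,0,0),True)
    cv2.imwrite(f'pics/ov_{n}.png',im)
E
```

```text
top head 187 30 [565.2 173.3 190.8] [569.5 186.3 213.4] [572.5 197.  234.4]
top hook 187 72
[[600.0, 178.0, 230.0], [598.0, 193.0, 228.0], [596.0, 185.0, 229.0], [595.0, 186.0, 225.0], [593.0, 180.0, 226.0], [591.0, 194.0, 230.0], [589.0, 178.0, 225.0], [585.0, 181.0, 235.0], [579.0, 186.0, 224.0], [565.0, 186.0, 227.0], [559.0, 185.0, 224.0], [551.0, 187.0, 224.0], [545.0, 186.0, 222.0], [535.0, 184.0, 227.0], [523.0, 182.0, 240.0]]
top head 87 25 [565.5  72.8 191.3] [567.9  85.3 213.5] [572.   96.8 235.3]
top hook 87 77
[[600.0, 93.0, 226.0], [598.0, 87.0, 232.0], [596.0, 79.0, 232.0], [594.0, 94.0, 226.0], [593.0, 91.0, 232.0], [591.0, 83.0, 231.0], [590.0, 81.0, 225.0], [588.0, 87.0, 221.0], [582.0, 83.0, 223.0], [571.0, 85.0, 232.0], [558.0, 86.0, 226.0], [551.0, 84.0, 226.0], [544.0, 87.0, 216.0], [537.0, 85.0, 223.0], [531.0, 87.0, 218.0], [517.0, 84.0, 231.0]]
top head -13 32 [562.4 -26.9 185.2] [567.   -9.5 210.4] [570.7  -3.  229.5]
top hook -13 74
[[599.0, -16.0, 224.0], [597.0, -21.0, 225.0], [595.0, -23.0, 228.0], [594.0, -5.0, 227.0], [591.0, -25.0, 228.0], [589.0, -13.
[... 870 characters left out ...]
6.0, 229.0], [587.0, 91.0, 229.0], [582.0, 82.0, 226.0], [565.0, 91.0, 226.0], [559.0, 89.0, 227.0], [552.0, 85.0, 227.0], [545.0, 85.0, 225.0], [537.0, 89.0, 222.0], [532.0, 87.0, 223.0], [525.0, 88.0, 224.0], [519.0, 89.0, 232.0]]
side hook -13 70
[[599.0, -19.0, 233.0], [594.0, -31.0, 230.0], [591.0, -12.0, 217.0], [589.0, -8.0, 228.0], [587.0, -16.0, 232.0], [586.0, -14.0, 230.0], [579.0, -13.0, 228.0], [565.0, -13.0, 225.0], [557.0, -10.0, 227.0], [549.0, -14.0, 227.0], [540.0, -8.0, 231.0], [532.0, -14.0, 227.0], [523.0, -15.0, 244.0], [520.0, -8.0, 244.0]]
cup 175 [564.63501087  84.06515046  68.70572028] [533.82291668  52.87793057  60.12402909] [595.60061608 119.6401838   75.83931535]
```

View pics/ov_side.png

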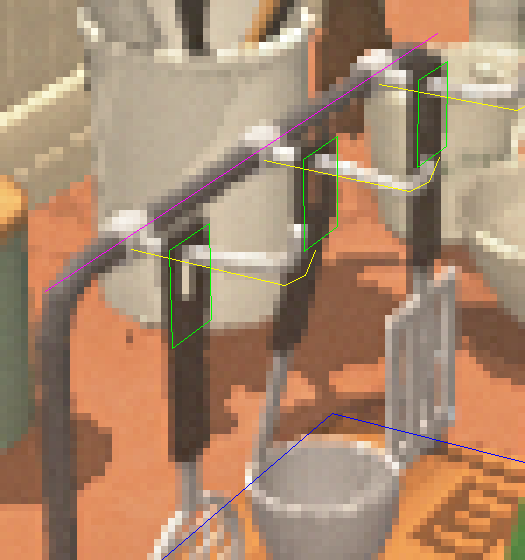

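View pics/ov_top.png

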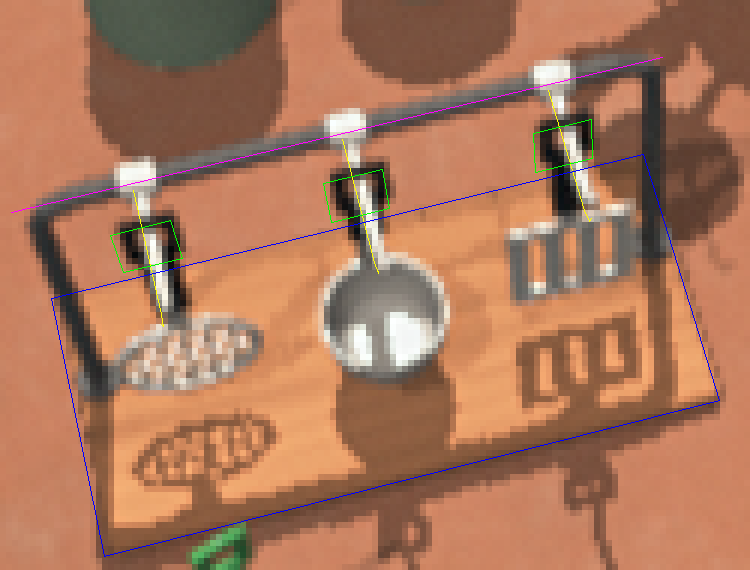

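```bash
python3 - <<'E'
from h import *
S=np.load('pics/side0.npz');T=np.load('pics/top0.npz')
for n,Z in (('top',T),('side',S)):
    P=cloud(n,Z['d']);I=Z['p'].astype(int)
    for nm,k in (('green',(I[...,1]>I[...,0]+60)&(I[...,1]>I[...,2]+40)),('purple',(I[...,2]>I[...,1]+60)&(I[...,2]>I[...,0]+20))):
        q=P[k&(P[...,2]<300)&(P[...,2]>0)]; print(n,nm,len(q),np.percentile(q,[1,50,99],axis=0).round(0).tolist())
    m=(P[...,2]>350)&(P[...,0]>600)&(P[...,0]<660); q=P[m]; print('knob',len(q),q.min(0).round(),q.max(0).round())
    m=(P[...,2]>100)&(P[...,2]<330)&(P[...,0]>430)&(P[...,0]<900)&(abs(P[...,1])<350); 
    q=P[m]; print('tall x<640', q[(q[:,0]<640)].max(0).round(), 'back',q[q[:,0]>640].max(0).round())
    for z0,z1 in((8,14),(14,40)):
        pass
    # bowl floor extents
    m=(abs(P[...,0]-568)<45)&(abs(P[...,1]+242)<45); q=P[m]; print('bowl inner',q[:,2].min(),np.percentile(q[:,2],[5,25,50]))
    q=q[q[:,2]<14]; print(len(q),q.mean(0),q.min(0),q.max(0))
E
```

```text
top green 167 [[388.0, 158.0, 0.0], [419.0, 185.0, 8.0], [441.0, 217.0, 195.0]]Traceback (most recent call last):
  File "<stdin>", line 6, in <module>
    return _quantile_unchecked(
        a, q, axis, out, overwrite_input, method, keepdims, weights)
    return _ureduce(a,
                    func=_quantile_ureduce_func,
    ...<5 lines>...
                    overwrite_input=overwrite_input,
                    method=method)
    r = func(a, **kwargs)
    result = _quantile(arr,
                       quantiles=q,
    ...<2 lines>...
                       out=out,
                       weights=wgt)
    slices_having_nans = np.isnan(arr[-1, ...])
                                  ~~~^^^^^^^^^
IndexError: index -1 is out of bounds for axis 0 with size 0
```

>>> {"method": "carry_out", "body": {
  "deltas": [
    [[0, 0, -2], 0, 0.65],
    [[0, 0, -2], 0, 0.65],
    [[0, 0, -2], 0, 0.65]
  ],
  "grip_force": 8
}}

```text
clock: 0.35
eef_pos: [143.3, 530.7, 287.8]
eef_rot: [-3.14, -0.0, 2.878]
wrist_force: [0.1, 0.1, 0.7]
finger_gap: 77.3
```

>>> {"method": "carry_out", "body": {
  "deltas": [
    [[-2.88, -2.1, 0], 0, 0.65],
    [[-2.88, -2.1, 0], 0, 0.65],
    [[-2.88, -2.1, 0], 0, 0.65],
    [[-2.88, -2.1, 0], 0, 0.65],
    [[-2.88, -2.1, 0], 0, 0.65],
    [[-2.88, -2.1, 0], 0, 0.65],
    [[-2.88, -2.1, 0], 0, 0.65],
    [[-2.88, -2.1, 0], 0, 0.65],
    [[-2.88, -2.1, 0], 0, 0.65],
    [[-2.88, -2.1, 0], 0, 0.65],
    [[-2.88, -2.1, 0], 0, 0.65],
    [[-2.88, -2.1, 0], 0, 0.65],
    [[-2.88, -2.1, 0], 0, 0.65],
    [[-2.88, -2.1, 0], 0, 0.65],
    [[-2.88, -2.1, 0], 0, 0.65],
    [[-2.88, -2.1, 0], 0, 0.65],
    [[0, 0, 0], -7.0, 0.65],
    [[0, 0, 0], -7.08, 0.65],
    [[0, 0, 0], 0, 0.65],
    [[0, 0, 0], 0, 0.65]
  ]
}}

```text
clock: 2.02
eef_pos: [500.6, 86.5, 287.2]
eef_rot: [-3.142, -0.0, 3.12]
wrist_force: [-0.2, -0.0, -0.8]
finger_gap: 61.0
```

>>> {"method": "carry_out", "body": {
  "deltas": [
    [[-2, 0, 0], 0, 0.65],
    [[-2, 0, 0], 0, 0.65],
    [[-2, 0, 0], 0, 0.65],
    [[-0.5, 0, 0], 0, 0.65],
    [[0, 0, 0], 0, 0.65]
  ]
}}

```text
clock: 2.43
eef_pos: [565.9, 85.5, 286.7]
eef_rot: [-3.141, -0.001, 3.121]
wrist_force: [0.4, -0.1, -0.5]
finger_gap: 61.1
```

```bash
python3 - <<'E'
from cell import manip
from h import *
s=manip.read_state(); print(s['eef_pos'],s['eef_rot'])
for n,b in (("side",(215,130,345,270)),("top",(165,150,300,290))):
    p,d=vision.camera(n); np.savez(f"pics/{n}1.npz",p=p,d=d)
    u0,v0,u1,v1=b
    im=cv2.resize(p[v0:v1,u0:u1,::-1],None,fx=4,fy=4,interpolation=cv2.INTER_CUBIC)
    tip=s['eef_pos']-[0,0,22]
    # finger outlines at tips: pads +-8 in x, inner +-30.5 in y
    for sy in (1,-1):
        q=[tip+[a,sy*b,0] for a,b in ((8,30.5),(8,43),(-8,43),(-8,30.5))]
        a=((proj(n,q)-[u0,v0]+.5)*4).astype(np.int32); cv2.polylines(im,[a],True,(0,0,255),1)
    cv2.imwrite(f"pics/{n}1.png",im)
for n in("top","side"):
    P=cloud(n,np.load(f'pics/{n}0.npz')['d'])
    m=(abs(P[...,0]-568)<45)&(abs(P[...,1]+242)<45)&(P[...,2]<14); q=P[m]; 
    print(n,len(q),q.mean(0),q.min(0),q.max(0))
E
```

```text
[565.91344496  85.53049237 286.74883641] [-3.14149409e+00 -1.09302607e-03  3.12088593e+00]
top 281 [ 566.86726723 -240.86559951    9.03234381] [ 523.12217181 -285.76520548   -8.60852608] [ 607.61598111 -197.25623166   13.97777939]
side 113 [ 559.28350313 -218.77459884    3.99075482] [ 5.23597546e+02 -2.86973873e+02 -2.72781504e-02] [ 612.98205915 -197.22884236   12.84994915]
```

View pics/side1.png

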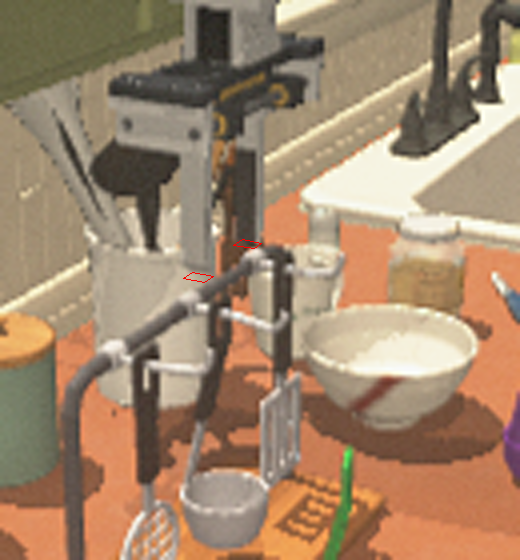

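View pics/top1.png

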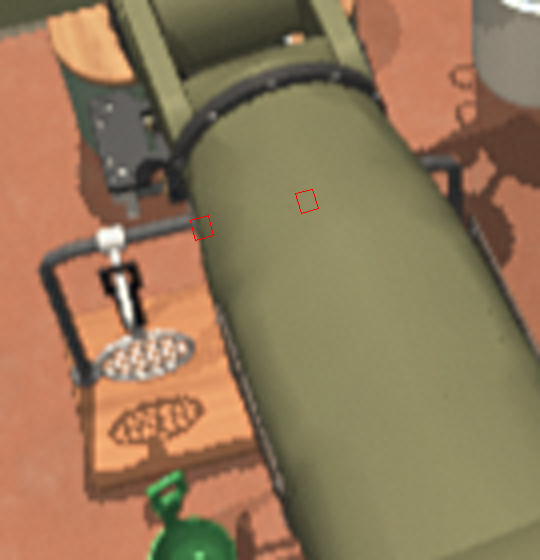

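>>> {"method": "carry_out", "body": {
  "deltas": [
    [[0, 0.05, 1.5], 0, 0.6],
    [[0, 0, 1.5], 0, 0.6],
    [[0, 0, 1.5], 0, 0.6],
    [[0, 0, 1.0], 0, 0.6],
    [[0, 0, 0.8], 0, 0.6],
    [[0, 0, 0.4], 0, 0.6],
    [[0, 0, 0.3], 0, 0.6],
    [[0, 0, 0], 0, 0.6]
  ]
}}

```text
clock: 3.2
eef_pos: [565.6, 85.8, 217.4]
eef_rot: [3.142, 0.0, 3.123]
wrist_force: [-0.3, 0.3, 0.1]
finger_gap: 56.3
```

```bash
cat > snap.py <<'E'
import sys
from cell import manip
from h import *
s=manip.read_state(); print(s['clock'],s['eef_pos'].round(2),s['eef_rot'].round(4),s['wrist_force'].round(2),s['moment'].round(3),round(s['finger_gap'],2))
k=sys.argv[1]; b=[int(x) for x in sys.argv[2:6]] if len(sys.argv)>2 else (215,130,345,270)
n=sys.argv[6] if len(sys.argv)>6 else 'side'
p,d=vision.camera(n); np.savez(f"pics/{n}{k}.npz",p=p,d=d)
u0,v0,u1,v1=b; f=min(800/(u1-u0),600/(v1-v0))
cv2.imwrite(f"pics/{n}{k}.png",cv2.resize(p[v0:v1,u0:u1,::-1],None,fx=f,fy=f,interpolation=cv2.INTER_CUBIC))
E
python3 snap.py 2 225 150 325 260
```

```text
3.2 [565.57  85.79 217.44] [3.1416 0.     3.1234] [-0.29  0.25  0.06] [0.044 0.016 0.012] 56.28
```

View pics/side2.png

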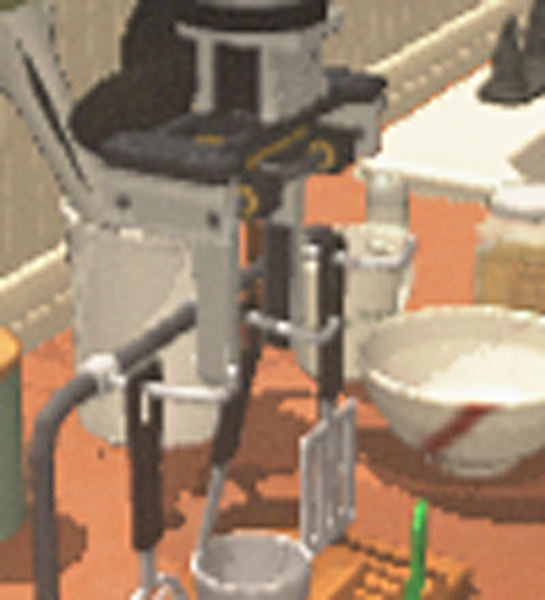

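Both fingers stand astride the ladle's head, with the near finger at (215,300). Next I close them gently.

>>> {"method": "carry_out", "body": {
  "deltas": [
    [[0, 0, 0], 0, 0.4],
    [[0, 0, 0], 0, 0.34],
    [[0, 0, 0], 0, 0.32],
    [[0, 0, 0], 0, 0.31],
    [[0, 0, 0], 0, 0.3]
  ],
  "grip_force": 8
}}

```text
clock: 3.67
eef_pos: [565.7, 85.7, 217.6]
eef_rot: [-3.141, 0.0, 3.124]
wrist_force: [-0.3, -0.7, 0.3]
finger_gap: 29.3
```

>>> {"method": "carry_out", "body": {
  "deltas": [
    [[0, 0, 0], 0, 0.27],
    [[0, 0, 0], 0, 0.25],
    [[0, 0, 0], 0, 0.2],
    [[0, 0, 0], 0, 0.2]
  ]
}}

```text
clock: 4.0
eef_pos: [565.7, 85.8, 217.5]
eef_rot: [3.142, 0.0, 3.124]
wrist_force: [0.6, -0.2, 0.7]
finger_gap: 28.1
```

```bash
python3 snap.py 3 225 150 325 260
```

```text
4.0 [565.69  85.79 217.52] [3.1416e+00 2.0000e-04 3.1236e+00] [ 0.57 -0.22  0.65] [-0.008  0.004  0.001] 28.06
```

View pics/side3.png

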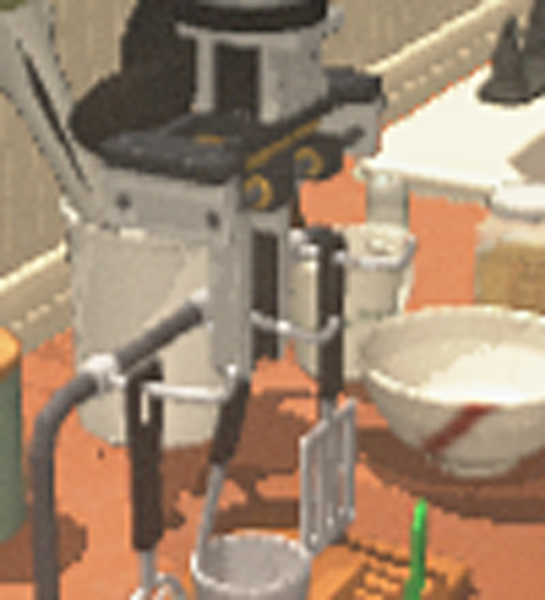

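>>> {"method": "carry_out", "body": {
  "deltas": [
    [[0, 0, -0.1], 0, 0.2],
    [[0, 0, -0.1], 0, 0.2],
    [[0, 0, -0.1], 0, 0.2],
    [[0, 0, -0.1], 0, 0.2],
    [[0, 0, 0], 0, 0.2]
  ]
}}

```text
clock: 4.47
eef_pos: [565.7, 85.8, 221.6]
eef_rot: [3.142, 0.0, 3.124]
wrist_force: [0.8, -0.0, -1.5]
finger_gap: 28.0
```

>>> {"method": "carry_out", "body": {
  "deltas": [
    [[0, 0, -0.1], 0, 0.2],
    [[0, 0, -0.1], 0, 0.2],
    [[0, 0, -0.1], 0, 0.2],
    [[0, 0, -0.1], 0, 0.2],
    [[0, 0, 0], 0, 0.2]
  ]
}}

```text
clock: 4.88
eef_pos: [565.7, 85.8, 225.7]
eef_rot: [3.142, 0.0, 3.123]
wrist_force: [0.6, 0.7, -1.6]
finger_gap: 27.8
```

```bash
python3 snap.py 4 225 150 325 260
```

```text
4.8833 [565.74  85.76 225.71] [3.1416e+00 4.0000e-04 3.1235e+00] [ 0.57  0.7  -1.65] [-0.034  0.031 -0.013] 27.79
```

View pics/side4.png

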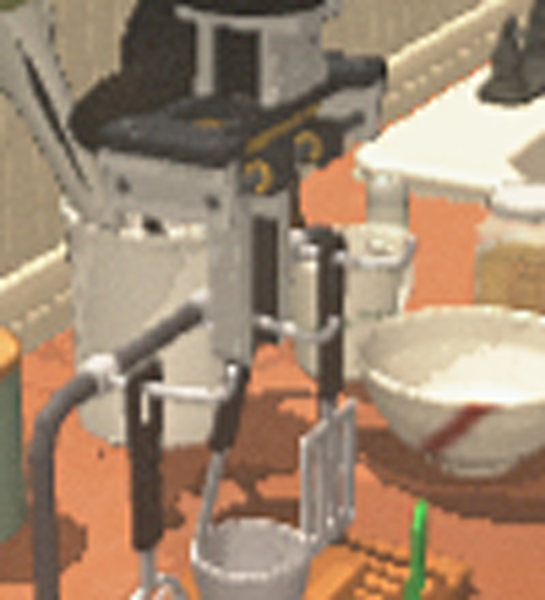

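The ladle rose with the gripper by 8 mm and pulls 1.6 N. I'll draw it out to the straight part's end in stages, watching the force.

>>> {"method": "carry_out", "body": {
  "deltas": [
    [[0.15, 0, 0], 0, 0.2],
    [[0.3, 0, 0], 0, 0.2],
    [[0.3, 0, 0], 0, 0.2],
    [[0.3, 0, 0], 0, 0.2],
    [[0.3, 0, 0], 0, 0.2],
    [[0.15, 0, 0], 0, 0.2],
    [[0, 0, 0], 0, 0.2]
  ]
}}

```text
clock: 5.52
eef_pos: [550.4, 86.1, 225.6]
eef_rot: [3.142, 0.0, 3.124]
wrist_force: [0.2, -0.7, -2.4]
finger_gap: 27.9
```

>>> {"method": "carry_out", "body": {
  "deltas": [
    [[0.15, 0, 0], 0, 0.2],
    [[0.3, 0, 0], 0, 0.2],
    [[0.3, 0, 0], 0, 0.2],
    [[0.3, 0, 0], 0, 0.2],
    [[0.3, 0, 0], 0, 0.2],
    [[0.15, 0, 0], 0, 0.2],
    [[0, 0, 0], 0, 0.2]
  ]
}}

```text
clock: 6.1
eef_pos: [535.4, 86.3, 225.5]
eef_rot: [-3.142, 0.0, 3.124]
wrist_force: [0.4, 0.7, -1.1]
finger_gap: 27.9
```

>>> {"method": "carry_out", "body": {
  "deltas": [
    [[0.15, 0, 0], 0, 0.2],
    [[0.15, 0, 0], 0, 0.2],
    [[0, 0, 0], 0, 0.2],
    [[0, 0, 0], 0, 0.2]
  ]
}}

```text
clock: 6.43
eef_pos: [532.6, 86.3, 225.4]
eef_rot: [-3.142, -0.0, 3.124]
wrist_force: [0.2, 0.7, -0.7]
finger_gap: 27.8
```

```bash
python3 snap.py 5 225 150 325 260
```

```text
6.4333 [532.65  86.34 225.44] [-3.1416 -0.      3.1235] [ 0.21  0.68 -0.68] [ 0.006  0.005 -0.103] 27.76
```

View pics/side5.png

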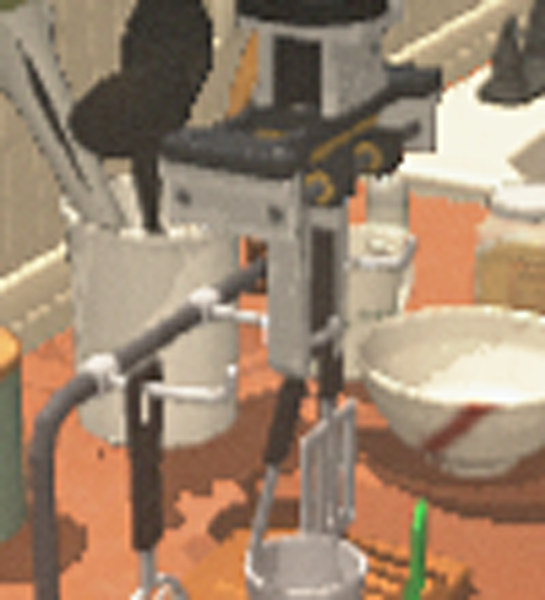

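>>> {"method": "carry_out", "body": {
  "deltas": [
    [[0, 0, 0], 0, 0.2]
  ]
}}

```text
clock: 6.57
eef_pos: [532.7, 86.4, 225.4]
eef_rot: [-3.142, -0.0, 3.124]
wrist_force: [0.3, 0.6, -1.4]
finger_gap: 27.7
```

>>> {"method": "carry_out", "body": {
  "deltas": [
    [[0, 0, -0.1], 0, 0.2],
    [[0, 0, 0], 0, 0.2]
  ]
}}

```text
clock: 6.73
eef_pos: [532.8, 86.4, 226.6]
eef_rot: [-3.142, 0.0, 3.124]
wrist_force: [-0.4, 0.5, -1.8]
finger_gap: 28.2
```

>>> {"method": "carry_out", "body": {
  "deltas": [
    [[0, 0, -0.1], 0, 0.2],
    [[0, 0, 0], 0, 0.2]
  ]
}}

```text
clock: 6.9
eef_pos: [532.7, 86.4, 227.6]
eef_rot: [-3.142, 0.0, 3.124]
wrist_force: [0.7, -0.6, -1.8]
finger_gap: 27.5
```

```bash
python3 -c "
from cell import manip
s=manip.read_state();print(s['eef_pos'],s['wrist_force'],s['moment'])"
```

```text
[532.73941849  86.3564246  227.63524026] [ 0.71907238 -0.55077117 -1.8262593 ] [-0.06571404  0.02740315 -0.01484126]
```

>>> {"method": "carry_out", "body": {
  "deltas": [
    [[0, 0, -0.05], 0, 0.2],
    [[0, 0, 0], 0, 0.2]
  ]
}}

```text
clock: 7.07
eef_pos: [532.7, 86.4, 228.1]
eef_rot: [-3.142, 0.0, 3.124]
wrist_force: [0.4, -0.6, -1.7]
finger_gap: 27.7
```

>>> {"method": "carry_out", "body": {
  "deltas": [
    [[0, 0, -0.05], 0, 0.2],
    [[0, 0, 0], 0, 0.2]
  ]
}}

```text
clock: 7.23
eef_pos: [532.7, 86.3, 228.5]
eef_rot: [-3.142, 0.0, 3.124]
wrist_force: [-0.1, 0.0, -1.6]
finger_gap: 28.2
```

>>> {"method": "carry_out", "body": {
  "deltas": [
    [[0, 0, -0.05], 0, 0.2],
    [[0, 0, 0], 0, 0.2]
  ]
}}

```text
clock: 7.4
eef_pos: [532.7, 86.3, 229.0]
eef_rot: [3.142, 0.0, 3.124]
wrist_force: [-0.0, -1.3, -1.6]
finger_gap: 27.9
```

>>> {"method": "carry_out", "body": {
  "deltas": [
    [[0, 0, -0.05], 0, 0.2],
    [[0, 0, 0], 0, 0.2]
  ]
}}

```text
clock: 7.57
eef_pos: [532.7, 86.4, 229.5]
eef_rot: [3.142, 0.0, 3.124]
wrist_force: [-0.1, -0.4, -1.1]
finger_gap: 27.5
```

>>> {"method": "carry_out", "body": {
  "deltas": [
    [[0, 0, -0.05], 0, 0.2],
    [[0, 0, 0], 0, 0.2]
  ]
}}

```text
clock: 7.73
eef_pos: [532.7, 86.4, 230.1]
eef_rot: [-3.142, 0.0, 3.124]
wrist_force: [-0.0, 1.0, -1.9]
finger_gap: 27.7
```

>>> {"method": "carry_out", "body": {
  "deltas": [
    [[0, 0, -0.05], 0, 0.2],
    [[0, 0, 0], 0, 0.2]
  ]
}}

```text
clock: 7.9
eef_pos: [532.7, 86.3, 230.5]
eef_rot: [-3.142, 0.0, 3.123]
wrist_force: [-0.1, 0.2, -1.8]
finger_gap: 28.1
```

>>> {"method": "carry_out", "body": {
  "deltas": [
    [[0, 0, -0.03], 0, 0.2],
    [[0, 0, 0], 0, 0.2]
  ]
}}

```text
clock: 8.07
eef_pos: [532.6, 86.4, 230.7]
eef_rot: [-3.142, -0.0, 3.124]
wrist_force: [0.1, 0.7, -2.3]
finger_gap: 28.0
```

>>> {"method": "carry_out", "body": {
  "deltas": [
    [[0, 0, -0.03], 0, 0.2],
    [[0, 0, 0], 0, 0.2]
  ]
}}

```text
clock: 8.23
eef_pos: [532.6, 86.3, 230.8]
eef_rot: [-3.142, -0.0, 3.124]
wrist_force: [0.0, 0.5, -4.7]
finger_gap: 27.9
```

>>> {"method": "carry_out", "body": {
  "deltas": [
    [[0, 0, -0.03], 0, 0.2],
    [[0, 0, 0], 0, 0.2]
  ]
}}

```text
clock: 8.4
eef_pos: [532.5, 86.4, 231.0]
eef_rot: [-3.142, -0.001, 3.124]
wrist_force: [0.7, -0.2, -7.0]
finger_gap: 27.5
```

>>> {"method": "carry_out", "body": {
  "deltas": [
    [[0, 0, -0.03], 0, 0.2],
    [[0, 0, 0], 0, 0.2]
  ]
}}

```text
clock: 8.57
eef_pos: [532.5, 86.3, 231.2]
eef_rot: [-3.141, -0.001, 3.124]
wrist_force: [1.5, 0.5, -9.6]
finger_gap: 27.7
```

The lift limit was felt at TCP z ≈ 230.7, a lift of about 13.1 mm at x ≈ -59. So the hook is bent down by about 0.13 rad, and the free window at the tip is a lift of 8.6–12.2 mm. I'll back off to its middle, about 10.4 mm, and draw out level.

>>> {"method": "carry_out", "body": {
  "deltas": [
    [[0, 0, 0.2], 0, 0.2],
    [[0, 0, 0.15], 0, 0.2],
    [[0, 0, 0], 0, 0.2],
    [[0, 0, 0], 0, 0.2]
  ]
}}

```text
clock: 8.9
eef_pos: [532.8, 86.4, 228.5]
eef_rot: [3.142, 0.001, 3.124]
wrist_force: [0.7, -0.3, -1.0]
finger_gap: 27.8
```

>>> {"method": "carry_out", "body": {
  "deltas": [
    [[0.1, 0, 0], 0, 0.2],
    [[0.15, 0, 0], 0, 0.2],
    [[0.15, 0, 0], 0, 0.2],
    [[0.1, 0, 0], 0, 0.2],
    [[0, 0, 0], 0, 0.2]
  ]
}}

```text
clock: 9.32
eef_pos: [527.5, 86.5, 228.3]
eef_rot: [3.142, 0.0, 3.124]
wrist_force: [0.5, 0.0, -0.7]
finger_gap: 28.2
```

```bash
python3 snap.py 6 225 150 325 260
```

```text
9.3167 [527.49  86.47 228.27] [3.1416e+00 2.0000e-04 3.1236e+00] [ 0.47  0.05 -0.69] [-0.01  -0.016 -0.005] 28.22
```

View pics/side6.png

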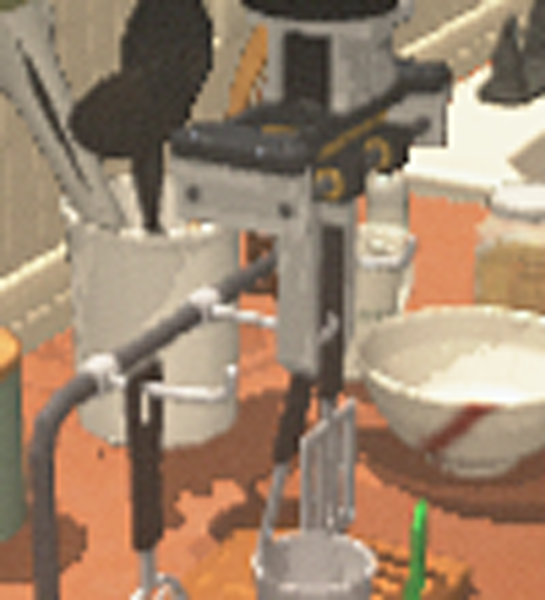

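>>> {"method": "carry_out", "body": {
  "deltas": [
    [[0.1, 0, 0], 0, 0.2],
    [[0.15, 0, 0], 0, 0.2],
    [[0.15, 0, 0], 0, 0.2],
    [[0, 0, 0], 0, 0.2]
  ]
}}

```text
clock: 9.7
eef_pos: [523.4, 86.5, 228.1]
eef_rot: [-3.142, -0.0, 3.124]
wrist_force: [0.3, -0.3, -1.0]
finger_gap: 27.8
```

>>> {"method": "carry_out", "body": {
  "deltas": [
    [[0.1, 0, 0], 0, 0.2],
    [[0.1, 0, 0], 0, 0.2],
    [[0.1, 0, 0], 0, 0.2],
    [[0, 0, 0], 0, 0.2]
  ]
}}

```text
clock: 10.03
eef_pos: [520.5, 86.6, 228.2]
eef_rot: [3.142, 0.0, 3.124]
wrist_force: [-0.4, 0.2, -1.1]
finger_gap: 27.9
```

>>> {"method": "carry_out", "body": {
  "deltas": [
    [[0.1, 0, 0], 0, 0.2],
    [[0.1, 0, 0], 0, 0.2],
    [[0.1, 0, 0], 0, 0.2],
    [[0, 0, 0], 0, 0.2]
  ]
}}

```text
clock: 10.37
eef_pos: [517.5, 86.6, 228.2]
eef_rot: [-3.142, -0.0, 3.124]
wrist_force: [-0.0, -0.8, -1.1]
finger_gap: 28.0
```

>>> {"method": "carry_out", "body": {
  "deltas": [
    [[0.1, 0, 0], 0, 0.2],
    [[0.1, 0, 0], 0, 0.2],
    [[0.1, 0, 0], 0, 0.2],
    [[0, 0, 0], 0, 0.2]
  ]
}}

```text
clock: 10.7
eef_pos: [514.5, 86.7, 228.2]
eef_rot: [-3.142, -0.0, 3.124]
wrist_force: [0.8, -0.9, -1.4]
finger_gap: 28.3
```

>>> {"method": "carry_out", "body": {
  "deltas": [
    [[0.1, 0, 0], 0, 0.2],
    [[0.1, 0, 0], 0, 0.2],
    [[0.1, 0, 0], 0, 0.2],
    [[0, 0, 0], 0, 0.2]
  ]
}}

```text
clock: 11.03
eef_pos: [511.5, 86.8, 228.2]
eef_rot: [3.142, 0.0, 3.124]
wrist_force: [-0.2, -0.5, -1.3]
finger_gap: 28.5
```

>>> {"method": "carry_out", "body": {
  "deltas": [
    [[0.1, 0, 0], 0, 0.2],
    [[0.1, 0, 0], 0, 0.2],
    [[0.1, 0, 0], 0, 0.2],
    [[0, 0, 0], 0, 0.2]
  ]
}}

```text
clock: 11.37
eef_pos: [508.5, 86.8, 228.2]
eef_rot: [3.142, -0.0, 3.124]
wrist_force: [0.2, 0.4, -2.3]
finger_gap: 28.1
```

```bash
python3 snap.py 7 225 150 325 260
```

```text
11.3667 [508.51  86.79 228.16] [ 3.1416 -0.      3.1236] [ 0.18  0.43 -2.3 ] [-0.023 -0.018 -0.054] 28.07
```

View pics/side7.png

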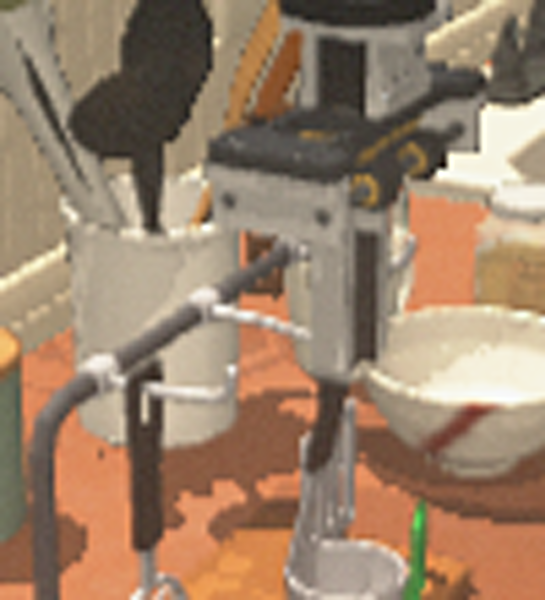

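>>> {"method": "carry_out", "body": {
  "deltas": [
    [[0.05, 0, 0], 0, 0.2],
    [[0, 0, 0], 0, 0.2]
  ]
}}

```text
clock: 11.58
eef_pos: [508.1, 86.8, 228.1]
eef_rot: [3.142, -0.0, 3.124]
wrist_force: [1.1, 0.9, -2.4]
finger_gap: 27.9
```

>>> {"method": "carry_out", "body": {
  "deltas": [
    [[0.1, 0, 0], 0, 0.2],
    [[0.1, 0, 0], 0, 0.2],
    [[0, 0, 0], 0, 0.2]
  ]
}}

```text
clock: 11.83
eef_pos: [506.0, 86.8, 228.1]
eef_rot: [-3.142, -0.0, 3.124]
wrist_force: [-0.3, 0.3, -1.2]
finger_gap: 28.1
```

>>> {"method": "carry_out", "body": {
  "deltas": [
    [[0.1, 0, 0], 0, 0.2],
    [[0.1, 0, 0], 0, 0.2],
    [[0.1, 0, 0], 0, 0.2],
    [[0, 0, 0], 0, 0.2]
  ]
}}

```text
clock: 12.17
eef_pos: [503.0, 86.9, 228.2]
eef_rot: [-3.142, -0.0, 3.124]
wrist_force: [-0.1, 0.3, -1.1]
finger_gap: 28.0
```

>>> {"method": "carry_out", "body": {
  "deltas": [
    [[0.15, 0, 0], 0, 0.2],
    [[0.15, 0, 0], 0, 0.2],
    [[0.15, 0, 0], 0, 0.2],
    [[0, 0, 0], 0, 0.2]
  ]
}}

```text
clock: 12.5
eef_pos: [498.4, 87.0, 228.2]
eef_rot: [-3.142, -0.0, 3.124]
wrist_force: [-0.4, -0.2, -0.9]
finger_gap: 28.0
```

```bash
python3 snap.py 8 225 150 325 260
```

```text
12.5 [498.43  86.98 228.18] [-3.1416 -0.      3.1235] [-0.44 -0.16 -0.95] [ 0.016 -0.015 -0.016] 27.97
```

View pics/side8.png

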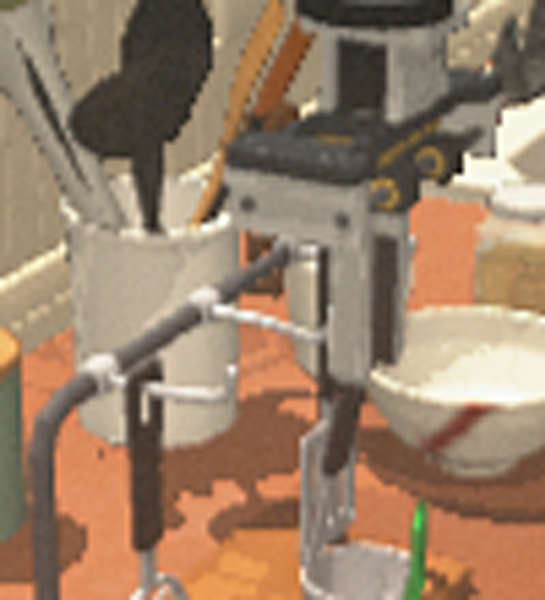

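>>> {"method": "carry_out", "body": {
  "deltas": [
    [[0.2, 0, 0], 0, 0.2],
    [[0.3, 0, 0], 0, 0.2],
    [[0.3, 0, 0], 0, 0.2],
    [[0.3, 0, 0], 0, 0.2],
    [[0.3, 0, 0], 0, 0.2],
    [[0.3, 0, 0], 0, 0.2],
    [[0.3, 0, 0], 0, 0.2],
    [[0.2, 0, 0], 0, 0.2],
    [[0, 0, 0], 0, 0.2]
  ],
  "grip_force": 15
}}

```text
clock: 13.3
eef_pos: [476.4, 87.4, 228.2]
eef_rot: [-3.142, 0.0, 3.124]
wrist_force: [0.3, 0.3, -0.8]
finger_gap: 27.8
```

```bash
python3 snap.py 9 225 150 345 280
```

```text
13.3 [476.35  87.39 228.25] [-3.1416e+00  1.0000e-04  3.1236e+00] [ 0.28  0.34 -0.83] [ 0.013  0.002 -0.023] 27.84
```

View pics/side9.png

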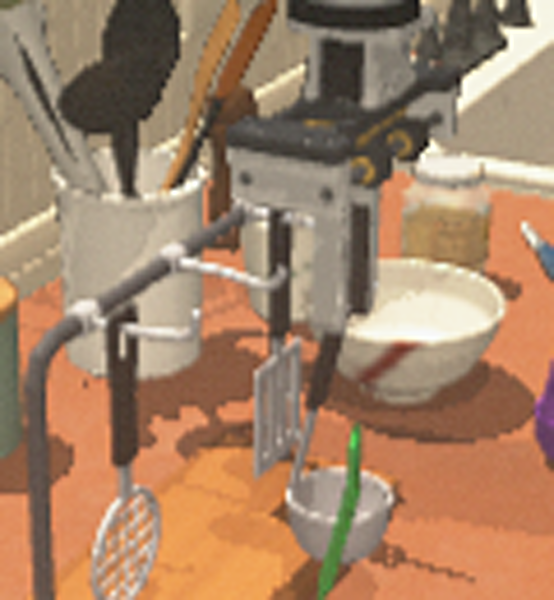

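>>> {"method": "carry_out", "body": {
  "deltas": [
    [[0, 0, -0.5], 0, 0.2],
    [[0, 0, -1], 0, 0.2],
    [[0, 0, -1], 0, 0.2],
    [[0, 0, -1], 0, 0.2],
    [[0, 0, -1], 0, 0.2],
    [[0, 0, -0.5], 0, 0.2],
    [[0, 0, -0.3], 0, 0.2],
    [[0, 0, 0], 0, 0.2]
  ]
}}

```text
clock: 14.02
eef_pos: [476.8, 87.4, 281.8]
eef_rot: [3.142, 0.001, 3.124]
wrist_force: [-0.3, -0.4, -1.8]
finger_gap: 27.8
```

```bash
python3 - <<'E'
from h import *
T=np.load('pics/top0.npz');P=cloud('top',T['d']);I=T['p'].astype(int)
for n in('top','side'):
    Z=np.load(f'pics/{n}0.npz');P=cloud(n,Z['d'])
    I=cv2.cvtColor(Z['p'],cv2.COLOR_RGB2HSV)
    k=(I[...,0]>125)&(I[...,0]<155)&(I[...,1]>110)&(P[...,2]<300)&(P[...,2]>15)
    q=P[k]; print(n,len(q)); print(np.percentile(q,[2,50,98],axis=0).round()) if len(q) else 0
    i=np.argsort(-q[:,2])[:3]; print(q[i])
E
```

```text
top 168
[[ 373. -217.   17.]
 [ 410. -193.   34.]
 [ 432. -160.  193.]]
[[ 400.41983505 -198.83618757  194.5772893 ]
 [ 405.83345119 -191.98137846  194.04616671]
 [ 408.58211356 -184.21412897  193.02081192]]
side 138
[[ 372. -218.   16.]
 [ 403. -203.   35.]
 [ 431. -155.  190.]]
[[ 405.44417794 -178.95086556  193.63789354]
 [ 412.42829579 -180.1710979   191.96247598]
 [ 409.69142191 -182.37043281  191.70896547]]
```

>>> {"method": "carry_out", "body": {
  "deltas": [
    [[0, -0.6, 0], 0, 0.2],
    [[0, -1.2, 0], 0, 0.2],
    [[-0.03, -1.5, 0], 0, 0.2],
    [[-0.03, -1.5, 0], 0, 0.2],
    [[-0.03, -1.5, 0], 0, 0.2],
    [[-0.03, -1.5, 0], 0, 0.2],
    [[-0.03, -1.5, 0], 0, 0.2],
    [[-0.03, -1.5, 0], 0, 0.2],
    [[-0.03, -1.5, 0], 0, 0.2],
    [[-0.04, -1.44, 0], 0, 0.2],
    [[-0.4, -1.4, 0], 0, 0.2],
    [[-0.6, -1.3, 0], 0, 0.2]
  ]
}}

```text
clock: 15.02
eef_pos: [485.8, -79.0, 280.9]
eef_rot: [-3.142, -0.001, 3.123]
wrist_force: [-0.4, 0.4, -1.4]
finger_gap: 27.9
```

>>> {"method": "carry_out", "body": {
  "deltas": [
    [[-0.7, -1.36, 0], 0, 0.2],
    [[-0.7, -1.36, 0], 0, 0.2],
    [[-0.7, -1.36, 0], 0, 0.2],
    [[-0.7, -1.36, 0], 0, 0.2],
    [[-0.7, -1.36, 0], 0, 0.2],
    [[-0.7, -1.36, 0], 0, 0.2],
    [[-0.7, -1.36, 0], 0, 0.2],
    [[-0.7, -1.36, 0], 0, 0.2],
    [[-0.7, -1.36, 0], 0, 0.2],
    [[-0.7, -1.36, 0], 0, 0.2],
    [[-0.7, -1.36, 0], 0, 0.2],
    [[-0.5, -0.9, 0], 0, 0.2],
    [[-0.2, -0.4, 0], 0, 0.2],
    [[0, 0, 0], 0, 0.2],
    [[0, 0, 0], 0, 0.2]
  ]
}}

```text
clock: 16.27
eef_pos: [567.2, -241.4, 280.7]
eef_rot: [3.141, -0.001, 3.123]
wrist_force: [0.8, 0.0, -1.9]
finger_gap: 27.8
```

```bash
python3 snap.py 10 235 80 395 240; python3 snap.py 10 165 100 405 280 top
```

```text
16.2667 [ 567.21 -241.4   280.72] [ 3.1412e+00 -6.0000e-04  3.1234e+00] [ 0.76  0.   -1.92] [ 0.039 -0.016 -0.012] 27.82
16.3167 [ 567.16 -241.13  280.98] [ 3.1414e+00 -3.0000e-04  3.1237e+00] [ 0.55 -0.82 -1.19] [ 0.036 -0.05   0.019] 27.8
```

View pics/side10.png

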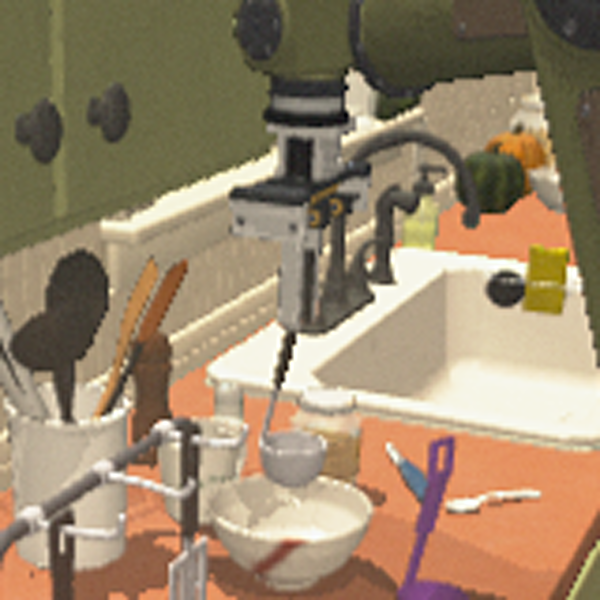

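View pics/top10.png

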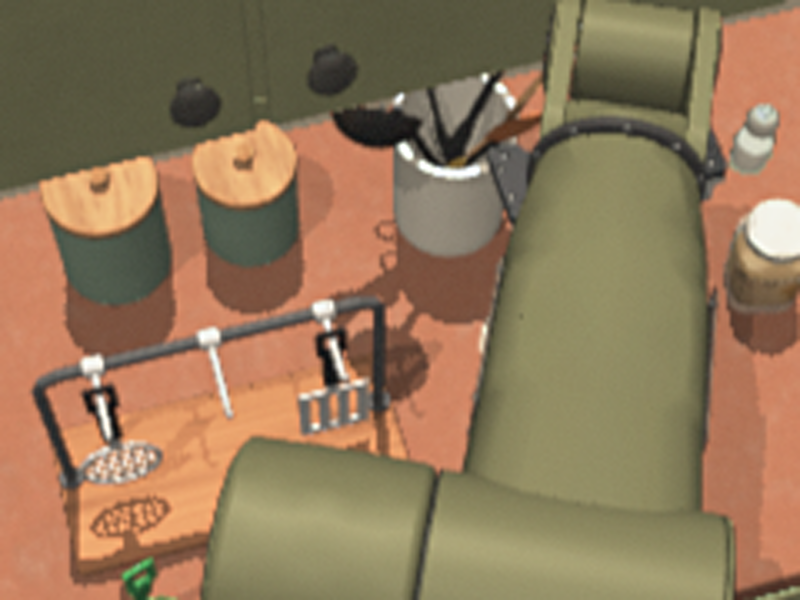

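The ladle hangs upright above the bowl in the side view, with the cup at (293,460). Before lowering, I'll check the cup's centre against the bowl with the side depth.

```bash
python3 - <<'E'
from h import *
from scipy.optimize import least_squares
Z=np.load('pics/side10.npz');P=cloud('side',Z['d'])
m=(abs(P[...,0]-567)<55)&(abs(P[...,1]+241)<55)&(P[...,2]>90)&(P[...,2]<150)
q=P[m]; print(len(q),q.min(0),q.max(0))
r=q[(q[:,2]>132)&(q[:,2]<148)]
s=least_squares(lambda a:np.hypot(r[:,0]-a[0],r[:,1]-a[1])-32,[567,-241],loss='soft_l1'); print(s.x,len(r))
E
```

```text
224 [ 534.04929411 -273.13523583  106.14115362] [ 599.27172569 -204.27079029  147.49109627]
[ 566.58636362 -239.7969271 ] 134
```

>>> {"method": "carry_out", "body": {
  "deltas": [
    [[0, -0.1, 0.6], 0, 0.2],
    [[0, 0, 1], 0, 0.2],
    [[0, 0, 1], 0, 0.2],
    [[0, 0, 1], 0, 0.2],
    [[0, 0, 1], 0, 0.2],
    [[0, 0, 1], 0, 0.2],
    [[0, 0, 1], 0, 0.2],
    [[0, 0, 0.8], 0, 0.2],
    [[0, 0, 0.6], 0, 0.2],
    [[0, 0, 0.3], 0, 0.2],
    [[0, 0, 0], 0, 0.2]
  ]
}}

```text
clock: 17.28
eef_pos: [567.1, -242.3, 197.5]
eef_rot: [3.141, -0.001, 3.124]
wrist_force: [-0.2, -0.1, -2.3]
finger_gap: 28.4
```

>>> {"method": "carry_out", "body": {
  "deltas": [
    [[0, 0, 0.2], 0, 0.2],
    [[0, 0, 0.1], 0, 0.2],
    [[0, 0, 0], 0, 0.2]
  ]
}}

```text
clock: 17.53
eef_pos: [567.3, -242.3, 195.3]
eef_rot: [-3.141, 0.0, 3.124]
wrist_force: [0.0, -0.8, -1.2]
finger_gap: 28.1
```

>>> {"method": "carry_out", "body": {
  "deltas": [
    [[0, 0, 0.1], 0, 0.2],
    [[0, 0, 0.05], 0, 0.2],
    [[0, 0, 0], 0, 0.2]
  ]
}}

```text
clock: 17.78
eef_pos: [567.2, -242.3, 193.7]
eef_rot: [3.142, 0.0, 3.123]
wrist_force: [-0.6, 0.2, -1.6]
finger_gap: 27.9
```

>>> {"method": "carry_out", "body": {
  "deltas": [
    [[0, 0, 0.1], 0, 0.2],
    [[0, 0, 0.1], 0, 0.2],
    [[0, 0, 0], 0, 0.2]
  ]
}}

```text
clock: 18.03
eef_pos: [567.2, -242.3, 191.4]
eef_rot: [3.141, -0.0, 3.124]
wrist_force: [0.1, -0.5, -1.4]
finger_gap: 28.0
```

>>> {"method": "carry_out", "body": {
  "deltas": [
    [[0, 0, 0.1], 0, 0.2],
    [[0, 0, 0], 0, 0.2],
    [[0, 0, 0], 0, 0.2]
  ]
}}

```text
clock: 18.28
eef_pos: [567.2, -242.3, 190.6]
eef_rot: [3.142, -0.0, 3.124]
wrist_force: [0.1, -0.1, -1.8]
finger_gap: 27.8
```

>>> {"method": "carry_out", "body": {
  "deltas": [
    [[0, 0, 0.07], 0, 0.2],
    [[0, 0, 0], 0, 0.2],
    [[0, 0, 0], 0, 0.2]
  ]
}}

```text
clock: 18.53
eef_pos: [567.2, -242.3, 189.9]
eef_rot: [-3.142, -0.0, 3.124]
wrist_force: [0.6, -0.9, -0.9]
finger_gap: 27.7
```

>>> {"method": "carry_out", "body": {
  "deltas": [
    [[0, 0, 0.05], 0, 0.2],
    [[0, 0, 0], 0, 0.2],
    [[0, 0, 0], 0, 0.2]
  ]
}}

```text
clock: 18.78
eef_pos: [567.2, -242.3, 189.4]
eef_rot: [-3.142, 0.0, 3.124]
wrist_force: [1.1, 0.3, -1.3]
finger_gap: 27.7
```

>>> {"method": "carry_out", "body": {
  "deltas": [
    [[0, 0, 0.05], 0, 0.2],
    [[0, 0, 0], 0, 0.2],
    [[0, 0, 0], 0, 0.2]
  ]
}}

```text
clock: 19.03
eef_pos: [567.2, -242.3, 188.9]
eef_rot: [3.142, -0.0, 3.124]
wrist_force: [0.3, 0.0, -0.8]
finger_gap: 28.3
```

>>> {"method": "carry_out", "body": {
  "deltas": [
    [[0, 0, 0.05], 0, 0.2],
    [[0, 0, 0], 0, 0.2],
    [[0, 0, 0], 0, 0.2]
  ]
}}

```text
clock: 19.28
eef_pos: [567.2, -242.3, 188.4]
eef_rot: [3.142, -0.0, 3.124]
wrist_force: [1.2, 0.6, -1.4]
finger_gap: 27.9
```

>>> {"method": "carry_out", "body": {
  "deltas": [
    [[0, 0, 0.04], 0, 0.2],
    [[0, 0, 0], 0, 0.2],
    [[0, 0, 0], 0, 0.2]
  ]
}}

```text
clock: 19.53
eef_pos: [567.2, -242.3, 188.0]
eef_rot: [3.142, -0.0, 3.123]
wrist_force: [0.1, 0.2, -1.9]
finger_gap: 28.0
```

>>> {"method": "carry_out", "body": {
  "deltas": [
    [[0, 0, 0.04], 0, 0.2],
    [[0, 0, 0], 0, 0.2],
    [[0, 0, 0], 0, 0.2]
  ]
}}

```text
clock: 19.78
eef_pos: [567.3, -242.3, 187.8]
eef_rot: [-3.141, 0.0, 3.124]
wrist_force: [-0.3, 0.2, -0.6]
finger_gap: 28.1
```

>>> {"method": "carry_out", "body": {
  "deltas": [
    [[0, 0, 0.04], 0, 0.2],
    [[0, 0, 0], 0, 0.2],
    [[0, 0, 0], 0, 0.2]
  ]
}}

```text
clock: 20.03
eef_pos: [567.4, -242.4, 187.7]
eef_rot: [-3.141, 0.001, 3.124]
wrist_force: [-1.0, 0.5, 4.2]
finger_gap: 27.9
```

>>> {"method": "carry_out", "body": {
  "deltas": [
    [[0, 0, 0.03], 0, 0.2],
    [[0, 0, 0], 0, 0.2],
    [[0, 0, 0], 0, 0.2]
  ]
}}

```text
clock: 20.28
eef_pos: [567.5, -242.4, 187.7]
eef_rot: [-3.141, 0.001, 3.124]
wrist_force: [-0.1, 0.8, 7.2]
finger_gap: 27.8
```

The cup meets the floor at TCP z ≈ 187.7, as predicted. I'll ease the pressure and open slowly.

>>> {"method": "carry_out", "body": {
  "deltas": [
    [[0, 0, -0.05], 0, 0.2],
    [[0, 0, 0], 0, 0.2]
  ]
}}

```text
clock: 20.45
eef_pos: [567.3, -242.4, 187.7]
eef_rot: [-3.141, 0.001, 3.124]
wrist_force: [0.8, 0.4, 4.1]
finger_gap: 27.8
```

```bash
python3 snap.py 11 265 100 365 240
```

```text
20.45 [ 567.35 -242.38  187.75] [-3.1414e+00  5.0000e-04  3.1235e+00] [0.83 0.42 4.11] [ 0.137 -0.076 -0.014] 27.79
```

View pics/side11.png

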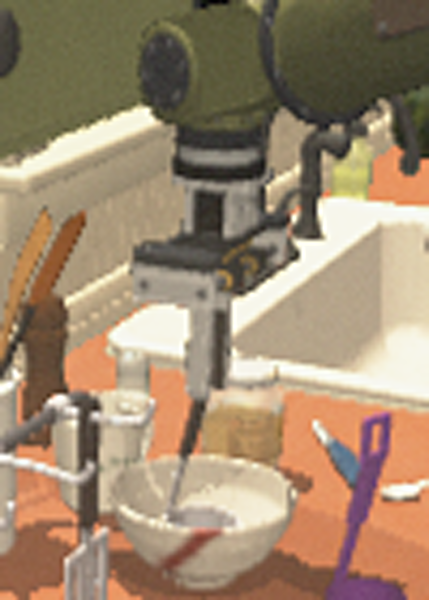

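>>> {"method": "carry_out", "body": {
  "deltas": [
    [[0, 0, -0.03], 0, 0.2],
    [[0, 0, 0], 0, 0.2],
    [[0, 0, 0], 0, 0.29],
    [[0, 0, 0], 0, 0.3],
    [[0, 0, 0], 0, 0.31],
    [[0, 0, 0], 0, 0.32],
    [[0, 0, 0], 0, 0.34],
    [[0, 0, 0], 0, 0.37],
    [[0, 0, 0], 0, 0.4],
    [[0, 0, 0], 0, 0.45],
    [[0, 0, 0], 0, 0.5],
    [[0, 0, 0], 0, 0.5]
  ],
  "grip_force": 4
}}

```text
clock: 21.5
eef_pos: [567.2, -242.3, 187.7]
eef_rot: [-3.142, -0.0, 3.124]
wrist_force: [-0.4, -0.5, -0.6]
finger_gap: 46.8
```

```bash
python3 snap.py 12 265 100 365 240
```

```text
21.5 [ 567.22 -242.31  187.74] [-3.1416 -0.      3.1236] [-0.36 -0.46 -0.57] [-0.006  0.003  0.01 ] 46.76
```

View pics/side12.png

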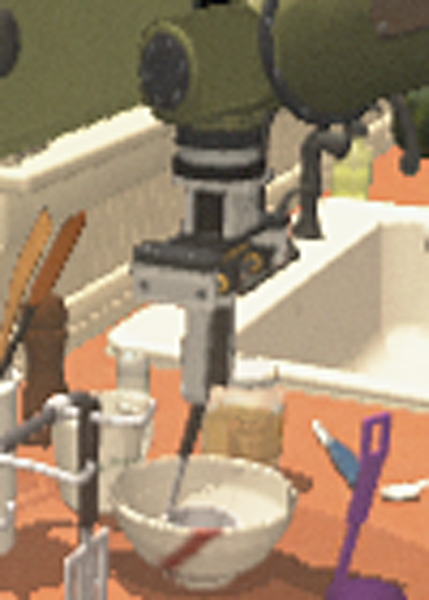

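The ladle stands upright after release. Next I raise the tool clear of it.

>>> {"method": "carry_out", "body": {
  "deltas": [
    [[0, 0, -0.3], 0, 0.5],
    [[0, 0, -0.8], 0, 0.5],
    [[0, 0, -1], 0, 0.5],
    [[0, 0, -1], 0, 0.5],
    [[0, 0, -1], 0, 0.5],
    [[0, 0, -1.5], 0, 0.5],
    [[0, 0, -1.5], 0, 0.5],
    [[0, 0, -1], 0, 0.5],
    [[0, 0, 0], 0, 0.5]
  ]
}}

```text
clock: 22.3
eef_pos: [567.8, -242.6, 271.8]
eef_rot: [-3.14, 0.004, 3.124]
wrist_force: [-0.8, 0.6, 0.7]
finger_gap: 47.3
```

>>> {"method": "carry_out", "body": {
  "deltas": [
    [[1.5, 0, 0], 0, 0.5],
    [[2, 0, 0], 0, 0.5],
    [[2, 0, 0], 0, 0.5],
    [[2, 0, 0], 0, 0.5],
    [[2, 0, 0], 0, 0.5],
    [[2, 0, 0], 0, 0.5],
    [[2, 0, 0], 0, 0.5],
    [[1, 0, 0], 0, 0.5],
    [[0, 0, 0], 0, 0.5],
    [[0, 0, 0], 0, 0.5],
    [[0, 0, 0], 0, 0.5],
    [[0, 0, 0], 0, 0.5]
  ]
}}

```text
clock: 23.3
eef_pos: [423.0, -239.7, 268.5]
eef_rot: [3.141, -0.0, 3.124]
wrist_force: [-0.9, 0.6, 0.4]
finger_gap: 47.0
```

```bash
python3 snap.py 13 205 130 385 270;python3 snap.py 13 90 80 470 340 top; python3 - <<'E'
from h import *
from scipy.optimize import least_squares
for n in('top','side'):
    P=cloud(n,np.load(f'pics/{n}13.npz')['d'])
    m=(P[...,2]>70)&(P[...,2]<84)&(P[...,0]>450)&(P[...,0]<720)&(P[...,1]>-390)&(P[...,1]<-140)
    q=P[m]; s=least_squares(lambda a:np.hypot(q[:,0]-a[0],q[:,1]-a[1])-a[2],[568,-242,78],loss='soft_l1',f_scale=2); print(n,'bowl',s.x.round(1),len(q))
    m=(abs(P[...,0]-568)<60)&(abs(P[...,1]+242)<60)&(P[...,2]>150)&(P[...,2]<230); q=P[m]; print('head',len(q),np.median(q,axis=0).round(1) if len(q) else 0,q[:,2].max() if len(q) else 0)
E
```

```text
23.3 [ 422.95 -239.66  268.47] [ 3.1413e+00 -3.0000e-04  3.1240e+00] [-0.93  0.61  0.38] [ 0.052 -0.024  0.02 ] 46.96
23.35 [ 422.87 -239.65  268.42] [ 3.1413e+00 -4.0000e-04  3.1240e+00] [ 0.07 -0.48  0.22] [ 0.069 -0.027  0.01 ] 47.28
top bowl [ 542.3 -306.8  139. ] 148
head 67 [ 571.1 -241.6  183.5] 206.57289370915873
side bowl [ 568.2 -241.5   78.9] 296
head 58 [ 570.7 -235.5  178.9] 207.16549623350585
```

View pics/side13.png

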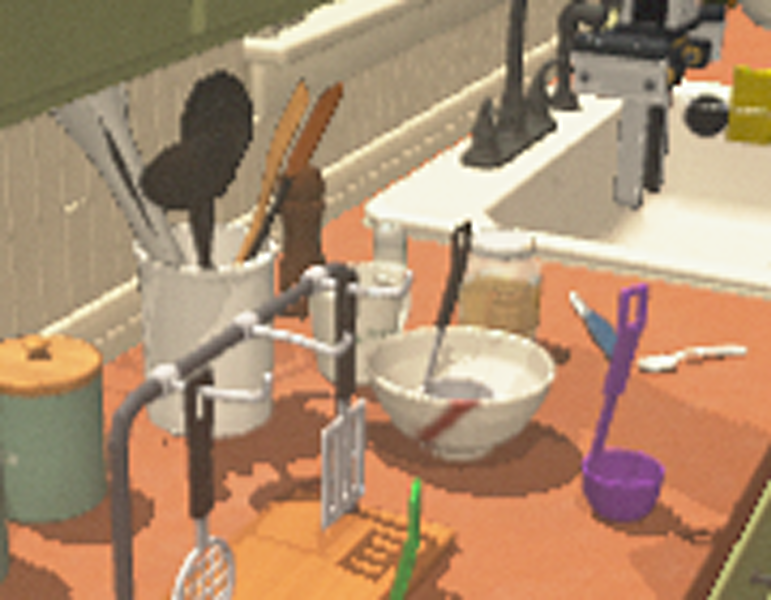

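View pics/top13.png

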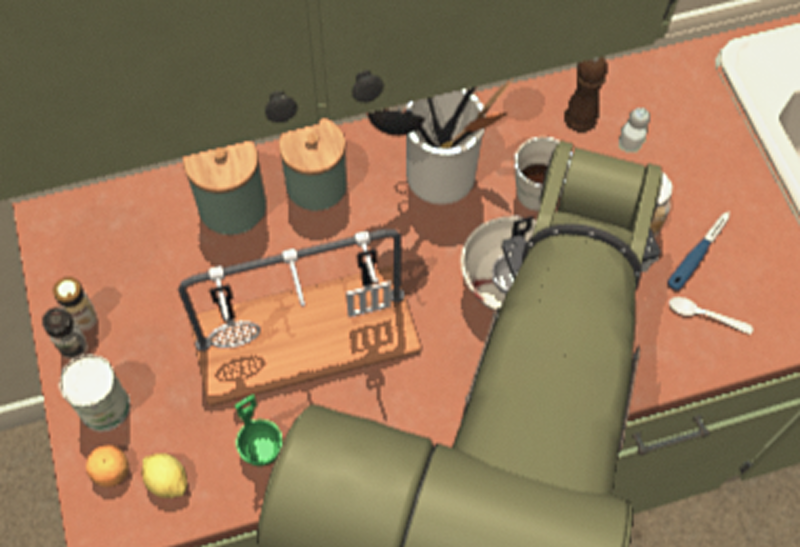

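The ladle stands freely in the bowl at side-view pixels (460,385), the turner and skimmer still hang, and the gripper is clear. I'm handing in.

```bash
python3 -c "
from cell import workorder
print(workorder.sign_off())"
```

```text
the job is handed in; nothing more can be done
None
```

The steel ladle is off the middle hook and standing upright, cup down, in the striped bowl. I handed the job in at about 23 s; sign-off gives no verdict, so what follows is from my own readings.

- **Unhooking:** I gripped the head by its side edges at 8 N and lifted the ladle 8 mm. I drew it out 33 mm and felt for the limit, which came at about 13 mm of lift. That means the hook is bent down by roughly 0.13 rad. The feel reached about 8 N on the hook, against the 12 N limit. I then backed off to about 10.7 mm of lift and drew it out level over the tip. The only force change there was a slight, brief one of about 1 N near the tip.
- **Placing:** The cup met the bowl's floor at the predicted height, with about 9 N at most by the wrist reading, against the 20 N limit. I eased the pressure and opened the fingers slowly.
- **Last checks:** In the side camera the bowl is within 1 mm of where it was. The ladle's head is about 4–7 mm from the point of release and its top is at about 207 mm. The turner and skimmer still hang, nothing else visible has moved noticeably, and the gripper is clear.
- **Check that failed:** The top camera's bowl fit was useless because the arm hid most of the bowl, so the bowl's final position rests on the side camera alone.

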